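# Snap the sensor box cover shut

## Task

The cover of the sensor box is only laid on: the four snap strips around its rim still stand proud. Press each strip down with the fingertips until all four are fully home, flush with the corners of the rim. Leave the box standing where it is, without lifting, tipping or shoving it, and leave the spool, mug and adapter alone.

Things in the scene. Friction and masses are not known exactly. Their poses are not given: they have to be found in the camera images.
- sensor_box: Light-grey plastic box, 120 (x) by 170 (y) mm, loose, 0.8 kg. Origin: centre of its underside, z up. Two black cable glands stick 16 mm out of its +x side. Its darker grey cover has a raised rim 18 mm wide: four fixed corners (20 mm square, tops 60 mm above the origin) with a separate snap strip between them on each side. The panel inside the rim is fixed and sunken, 53 mm above the origin.
- strip_front_top (a point): Centre of the top face of the snap strip on the box's -x (long) side, nearest the robot at yaw 0; the strip is a flat grey bar 126 mm long and 18 mm wide. It stands up to 68 mm above the box's underside when open and 60 mm (level with the rim corners) when shut. The point moves with the strip.
- strip_front (a joint): How far that strip has been pressed down, in m: 0 fully open (8 mm proud of the corners), 0.008 fully shut against its stop. Starts between 0 and 0.003. Moves straight down only, against a steady resistance of about 8 N, and stays where it is left (no springing back).
- strip_back_top (a point): Centre of the top face of the snap strip on the box's +x (long) side, the side with the two cable glands; the strip is a flat grey bar 126 mm long and 18 mm wide. It stands up to 68 mm above the box's underside when open and 60 mm (level with the rim corners) when shut. The point moves with the strip.
- strip_back (a joint): How far that strip has been pressed down, in m: 0 fully open (8 mm proud of the corners), 0.008 fully shut against its stop. Starts between 0 and 0.003. Moves straight down only, against a steady resistance of about 8 N, and stays where it is left (no springing back).
- strip_left_top (a point): Centre of the top face of the snap strip on the box's +y (short) end; the strip is a flat grey bar 76 mm long and 18 mm wide. It stands up to 68 mm above the box's underside when open and 60 mm (level with the rim corners) when shut. The point moves with the strip.
- strip_left (a joint): How far that strip has been pressed down, in m: 0 fully open (8 mm proud of the corners), 0.008 fully shut against its stop. Starts between 0 and 0.003. Moves straight down only, against a steady resistance of about 8 N, and stays where it is left (no springing back).
- strip_right_top (a point): Centre of the top face of the snap strip on the box's -y (short) end; the strip is a flat grey bar 76 mm long and 18 mm wide. It stands up to 68 mm above the box's underside when open and 60 mm (level with the rim corners) when shut. The point moves with the strip.
- strip_right (a joint): How far that strip has been pressed down, in m: 0 fully open (8 mm proud of the corners), 0.008 fully shut against its stop. Starts between 0 and 0.003. Moves straight down only, against a steady resistance of about 8 N, and stays where it is left (no springing back).
- spool: Bystander: white empty wire spool standing on end, 64 mm across, 40 mm high; origin at the centre of its underside.
- mug: Bystander: white mug, 76 mm across, 85 mm high; origin at the centre of its underside, handle at its +y.
- adapter: Bystander: black plug-in power adapter lying flat, 50 by 70 mm, 34 mm high; origin at the centre of its underside.
Mind the look-alikes: they are no part of the job. Of the things that look like the sensor_box, take the one that is farthest from the robot's base at the start.

How it is judged:
At the end, for the whole second after the job is handed in: All four strips are pressed down at least 6.5 of their 8 mm (flush with the rim corners within 1.5 mm); the box stands level and at rest within 30 mm of where it was, and the spool, mug and adapter are within 30 mm of where they were (value of joint each of strip_front, strip_back, strip_left, strip_right above 0.0065 m and distance of each of sensor_box, spool, mug, adapter from where it was at the start of the episode below 0.03 m and angle between sensor_box's own z axis and vertical below 0.05 rad and linear speed of sensor_box below 0.02 m/s); the robot touches nothing.
It fails at once if the box is lifted off the desk (over 10 mm) or tipped (over 0.15 rad) (height (world z) of sensor_box above 0.01 m or angle between sensor_box's own z axis and vertical above 0.15 rad).
It fails at once if the box is shoved more than 30 mm from where it stood (distance of sensor_box from where it was at the start of the episode above 0.03 m).
It fails at once if the spool, mug or adapter is moved more than 30 mm, lifted 10 mm or tipped over (distance of any of spool, mug, adapter from where it was at the start of the episode above 0.03 m or height (world z) of any of spool, mug, adapter above 0.01 m or angle between any of spool, mug, adapter's own z axis and vertical above 0.5 rad).
It also fails if it takes over 45 s, if anything falls off the work surface, if the arm or the gripper's body presses on something with over 40 N, if the wrist force passes 120 N, or if a joint passes its speed limit or range.

## Robot

A 7-joint arm with a two-finger parallel gripper is mounted at the origin on the work surface. World frame = base frame: x ahead of the robot, y to its left, z up, the work surface at z = 0. Lengths are in m, angles in rad, forces in N, time in s.
With the tool pointing down it reaches from about 0.375 to 0.925 m from the base axis. Payload 3.1 kg.
Tool frame: the origin (TCP) lies on the centre line of the jaws, within the pads' length; the fingertips stand 19 mm ahead of it and the grasp point (between the pads) is the TCP (nose_length is the distance from the TCP to the fingertips, in m); z points along the fingers, y is the direction in which the jaws open and shut (so a half turn about z gives the same grasp; the last joint's range is limited). The gripper opens to 85 mm and grips with 20 to 120 N. Pads are 22 mm wide; open, the fingers measure 114 mm over their backs; the gripper's body (76 mm by 85 mm) begins 54 mm behind the grasp point. The pads swing forward as they close: fully open they stand 13 mm farther back than shut.
Start: joints at [-1.35, 0.383, 0.044, 1.598, -0.018, 1.161, -0.05], TCP at [0.204, 0.617, 0.25] pointing down, gripper open.
Joint ranges: [-2.61, 2.61], [-0.41, 2.15], [-1.48, 1.57], [0, 2.5], [-1.57, 4.71], [0.05, 1.97], [-2.85, 2.85]. Speed limits (rad/s): [2.79, 2.79, 3.14, 3.14, 3.14, 3.14, 3.14].

## Interface

Orientations are given as [roll, pitch, yaw] about the fixed x, y, z axes, in that order (R = Rz(yaw) Ry(pitch) Rx(roll)).
In Python, from workcell import * gives the robot as it stands.
- The arm moves only by the shell command python3 -m handwheel 'ROWS'. ROWS is JSON, a list of rows, each an object of numbers: "x", "y", "z": the shift along the tool's x, y, z in m; "wx", "wy", "wz": the turn, a rotation vector about the tool's x, y, z in rad; "gripper": the opening, from -1 (shut) to 1 (fully open), so that 0 is half open. A call has 1 to 5 rows; each row shifts and turns the commanded pose from where the row before left it, along the tool's axes as they then stand; what a row does not reach is not made up. A row lasts 1/12 s, in which the tool goes at most 41.7 mm and 7.16 degrees, less where a joint would pass 70% of its speed; a pose out of reach is approached as far as the arm can. A call is refused whole if a number of a shift passes 0.0417 or a number of a turn 0.125, either way. A call with a gripper value outside its range is refused whole. The fingers move at their own pace and stop on an object; the grip force is fixed at half the most. Time passes only in rows, so rows that do not move let the fingers close. It gives the time, the measured TCP pose, the force and the opening at its end, in the units of the state.
- observe(): the state, without advancing time (a new reading comes with each control period).
- get_image(name): name is "scene" or "side" or "wrist"; returns a dict with "color" (384x512x3 uint8, blue, green, red), "intrinsics" (3x3 intrinsics, pixels), "T" (4x4, takes a point from camera to world coordinates). Camera axes: x right, y down, z forward; pixel columns grow to the right and rows downward; lengths in m; the calibration is good to about 2 mm. A picture is of the moment at which its call begins. There is no depth.
- job_done(): hands the job in, once; it reports no verdict.
Trained networks look in the newest picture that a camera, given by its name, has taken for a name from the list of things; names that differ only in an ending like _2 or _b are one class to them, and where a whole thing is asked for, a point or a joint stands for the part that bears it (a point fixed in the world has none). Each returns a list of dicts, best first, with "score" (0 to 1); they miss things now and then, are a little off and sometimes report something else, mostly with a low value. They report only what shows in the picture. A call takes as long as a camera call. They do not tell look-alikes from the thing itself.
- find_in(camera, target): "bbox" ([left, top, right, bottom] in pixels, round what is visible of it).
- pinpoint(camera, target): "centre" ([row, column] in pixels: a listed point, or the origin of a listed thing).
The state is a dict: "time_s": time; "joint_positions": joint angles; "qd": joint speeds; "tau": joint torques, N m; "eef_pos": TCP position; "orientation": TCP orientation; "force": force on the tool from outside, world axes, zero at the start; "ft_torque": the same for the moment, N m; "finger_gap": finger opening in m.
Only numpy, scipy, OpenCV 4.12 (cv2) and the standard library are available. Lean on these libraries where they do the work, as an engineer would, in place of code of your own. Each camera call takes 0.05 s, during which the arm holds its last target.

## Working session

There is one attempt and no reset: what is moved stays moved. The work goes in short steps, Python scripts to look and compute and a shell command to move; the robot and the scene stay as the last step left them, time stands still between calls to the robot, and variables do not carry over. Pictures are saved under pics/ and viewed, and the job is handed in when it is done.

```bash
mkdir -p pics; ls; python3 - <<'E'
from workcell import *
import cv2
s=observe(); print({k:s[k] for k in ['time_s','eef_pos','orientation','force','finger_gap']})
for n in ['scene','side']:
    im=get_image(n); cv2.imwrite(f'pics/{n}0.png',im['color']); 
    print(n,im['intrinsics'],im['T'])
    print(find_in(n,'sensor_box'))
    for t in ['sensor_box','strip_front_top','strip_back_top','strip_left_top','strip_right_top','spool','mug','adapter']:
        print(t,[(p['centre'],round(p['score'],2)) for p in pinpoint(n,t)])
E
```

```text
pics
{'time_s': 0.0, 'eef_pos': array([0.20344741, 0.61640262, 0.24889544]), 'orientation': array([-3.13897759e+00,  1.48922582e-04,  2.82288506e+00]), 'force': array([ 0.30853199, -0.45746765, -0.85534293]), 'finger_gap': 0.08552394873083485}
scene [[395.40419387   0.         260.99390212]
 [  0.         395.40419387 191.16282671]
 [  0.           0.           1.        ]] [[-0.74141992  0.41369248 -0.52835124  0.99855814]
 [ 0.67068119  0.43104157 -0.60364718  0.58616022]
 [-0.02198295 -0.80191128 -0.59703857  0.58583101]
 [ 0.          0.          0.          1.        ]]
[{'bbox': [252.2, 188.7, 351.3, 272.8], 'score': 0.89}, {'bbox': [336.1, 169.6, 432.2, 241.5], 'score': 0.75}, {'bbox': [310.1, 229.9, 339.8, 250.4], 'score': 0.22}]
sensor_box [([237.6, 298.1], 0.92), ([160.9, 258.4], 0.67), ([209.4, 379.6], 0.59), ([197.2, 270.1], 0.41)]
strip_front_top [([196.9, 366.7], 0.95), ([132.0, 252.5], 0.63), ([202.6, 318.5], 0.62), ([194.9, 271.3], 0.52)]
strip_back_top [([178.8, 400.4], 0.74), ([227.2, 278.4], 0.71), ([151.3, 266.6], 0.7)]
strip_left_top [([171.1, 356.4], 0.75), ([13
[... 555 characters left out ...]
      0.          1.        ]]
[{'bbox': [137.7, 221.5, 261.1, 309.5], 'score': 0.86}, {'bbox': [139.8, 136.3, 204.1, 193.3], 'score': 0.8}, {'bbox': [231.2, 137.1, 289.9, 202.0], 'score': 0.68}]
sensor_box [([184.9, 257.4], 0.96), ([171.8, 170.7], 0.83), ([273.5, 200.2], 0.66)]
strip_front_top [([264.6, 187.8], 0.74), ([159.8, 235.7], 0.53)]
strip_back_top [([222.7, 209.7], 0.94), ([160.0, 280.3], 0.69), ([152.7, 150.5], 0.64)]
strip_left_top [([238.1, 156.4], 0.79), ([167.7, 166.1], 0.6), ([141.4, 254.5], 0.52)]
strip_right_top [([173.7, 255.4], 0.93), ([139.4, 178.3], 0.76), ([253.0, 241.6], 0.57)]
spool [([148.3, 272.4], 0.7)]
mug [([182.4, 326.9], 0.79)]
adapter [([224.1, 281.9], 0.85)]
```

View pics/scene0.png

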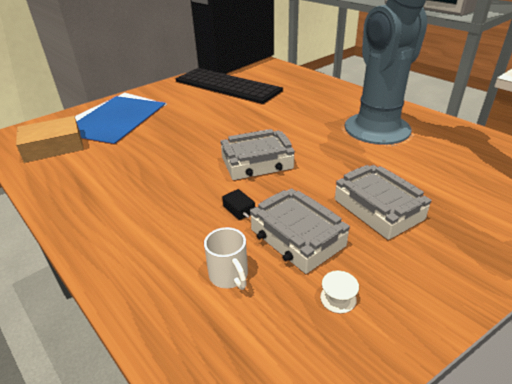

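View pics/side0.png

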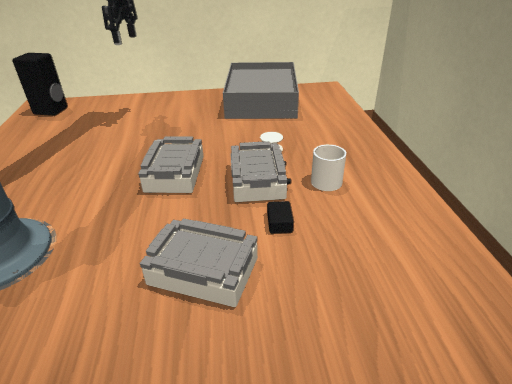

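```bash
cat > h.py <<'E'
from workcell import *
import numpy as np
def onplane(im,rc,z):
    K,T=im['intrinsics'],im['T']
    d=T[:3,:3]@np.linalg.solve(K,[rc[1],rc[0],1.]); o=T[:3,3]
    return o+d*(z-o[2])/d[2]
def proj(im,P):
    K,T=im['intrinsics'],im['T']
    p=(np.atleast_2d(P)-T[:3,3])@T[:3,:3]; q=p@K.T
    return q[:,:2]/q[:,2:]
E
python3 - <<'E'
from h import *
for n in ['scene','side']:
    im=get_image(n); print(n)
    for t,z in [('sensor_box',0),('strip_front_top',.066),('strip_back_top',.066),('strip_left_top',.066),('strip_right_top',.066),('spool',0),('mug',0),('adapter',0)]:
        for p in pinpoint(n,t):
            P=onplane(im,p['centre'],z); print(t,np.round(P[:2],3),round(p['score'],2))
E
```

```text
scene
sensor_box [0.336 0.239] 0.87
sensor_box [0.538 0.167] 0.79
sensor_box [ 0.401 -0.102] 0.76
strip_front_top [0.386 0.224] 0.78
strip_front_top [0.486 0.179] 0.7
strip_front_top [ 0.367 -0.161] 0.65
strip_back_top [0.282 0.245] 0.91
strip_back_top [ 0.423 -0.054] 0.88
strip_back_top [0.588 0.177] 0.55
strip_left_top [0.544 0.256] 0.84
strip_left_top [0.326 0.155] 0.7
strip_left_top [ 0.322 -0.083] 0.66
strip_right_top [0.347 0.311] 0.91
strip_right_top [ 0.469 -0.143] 0.64
strip_right_top [0.537 0.085] 0.56
spool [0.596 0.333] 0.62
mug [0.709 0.149] 0.69
adapter [0.564 0.01 ] 0.97
side
sensor_box [ 0.401 -0.104] 0.83
sensor_box [0.335 0.238] 0.81
sensor_box [0.536 0.175] 0.7
sensor_box [0.716 0.152] 0.43
strip_front_top [0.384 0.212] 0.58
strip_front_top [0.488 0.182] 0.51
strip_back_top [ 0.423 -0.059] 0.68
strip_back_top [0.281 0.265] 0.49
strip_back_top [0.591 0.169] 0.48
strip_left_top [ 0.329 -0.074] 0.72
strip_left_top [0.541 0.262] 0.57
strip_left_top [0.327 0.174] 0.57
strip_right_top [0.533 0.109] 0.86
strip_right_top [ 0.478 -0.138] 0.69
strip_right_top [0.35  0.306] 0.59
spool [0.599 0.336] 0.54
mug [0.707 0.153] 0.81
mug [0.546 0.202] 0.74
mug [0.563 0.007] 0.35
adapter [0.566 0.004] 0.75
```

The target is the box at about (0.537, 0.172), 0.565 m from the base; the two look-alikes are at about 0.41 m. I'll refine its pose with an overlay.

```bash
cat >> h.py <<'E'
import cv2
def boxpts(x,y,yaw,loc):
    c,s=np.cos(yaw),np.sin(yaw); loc=np.atleast_2d(np.array(loc,float))
    return np.c_[x+c*loc[:,0]-s*loc[:,1], y+s*loc[:,0]+c*loc[:,1], loc[:,2]]
def overlay(im,pose,fn,scale=4,half=(65,60)):
    u0,v0=proj(im,[pose[0],pose[1],.05])[0].astype(int)
    x0,y0=u0-half[0],v0-half[1]
    cr=im['color'][y0:y0+2*half[1],x0:x0+2*half[0]]
    cr=cv2.resize(cr,None,fx=scale,fy=scale,interpolation=cv2.INTER_CUBIC)
    def L(l,col):
        q=((proj(im,boxpts(*pose,l))-[x0,y0]+.5)*scale).astype(int)
        cv2.polylines(cr,[q.reshape(-1,1,2)],True,col,1)
    for z,col in((0,(0,255,0)),(.060,(0,0,255))):
        L([[-.06,-.085,z],[.06,-.085,z],[.06,.085,z],[-.06,.085,z]],col)
    L([[-.042,-.067,.053],[.042,-.067,.053],[.042,.067,.053],[-.042,.067,.053]],(255,0,0))
    for sx,sy in((1,1),(1,-1),(-1,1),(-1,-1)):
        L([[sx*a,sy*b,.06] for a,b in((.06,.085),(.04,.085),(.04,.065),(.06,.065))],(0,255,255))
    cv2.imwrite(fn,cr)
E
python3 - <<'E'
from h import *
for n in ['scene','side']:
    overlay(get_image(n),(0.537,0.174,-0.04),f'pics/ov_{n}.png')
E
```

```text
(no output)
```

View pics/ov_scene.png

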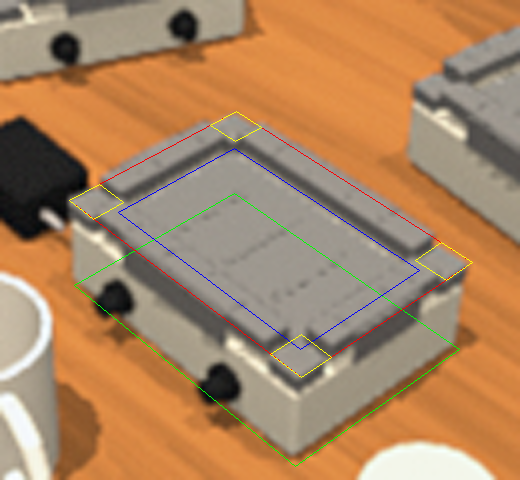

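View pics/ov_side.png

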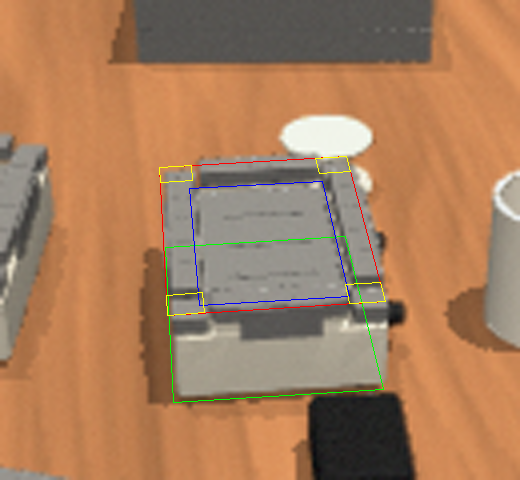

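```bash
python3 -m handwheel '[{"wz":-0.095,"gripper":-1},{"wz":-0.095,"gripper":-1},{"wz":-0.095,"gripper":-1},{"gripper":-1},{"gripper":-1}]'
```

```text
schema error: expected keys x, y, z, wx, wy, wz, gripper
```

```bash
python3 -m handwheel '[{"x":0,"y":0,"z":0,"wx":0,"wy":0,"wz":-0.095,"gripper":-1},{"x":0,"y":0,"z":0,"wx":0,"wy":0,"wz":-0.095,"gripper":-1},{"x":0,"y":0,"z":0,"wx":0,"wy":0,"wz":-0.095,"gripper":-1},{"x":0,"y":0,"z":0,"wx":0,"wy":0,"wz":0,"gripper":-1},{"x":0,"y":0,"z":0,"wx":0,"wy":0,"wz":0,"gripper":-1}]'
```

```text
time_s: 2.42
eef_pos: [0.2037, 0.6172, 0.2503]
orientation: [-3.142, -0.0, 3.105]
force: [0.1, -0.4, -0.7]
finger_gap: 0.0254
```

```bash
python3 -m handwheel '[{"x":-0.025,"y":-0.025,"z":0,"wx":0,"wy":0,"wz":0,"gripper":-1},{"x":-0.025,"y":-0.025,"z":0,"wx":0,"wy":0,"wz":0,"gripper":-1},{"x":-0.025,"y":-0.025,"z":0,"wx":0,"wy":0,"wz":0,"gripper":-1},{"x":-0.025,"y":-0.025,"z":0,"wx":0,"wy":0,"wz":0,"gripper":-1},{"x":-0.025,"y":-0.025,"z":0,"wx":0,"wy":0,"wz":0,"gripper":-1}]'
python3 -m handwheel '[{"x":-0.025,"y":-0.025,"z":0,"wx":0,"wy":0,"wz":0,"gripper":-1},{"x":-0.025,"y":-0.025,"z":0,"wx":0,"wy":0,"wz":0,"gripper":-1},{"x":-0.025,"y":-0.025,"z":0,"wx":0,"wy":0,"wz":0,"gripper":-1},{"x":-0.025,"y":-0.025,"z":0,"wx":0,"wy":0,"wz":0,"gripper":-1},{"x":-0.025,"y":-0.025,"z":0,"wx":0,"wy":0,"wz":0,"gripper":-1}]'
```

```text
time_s: 2.83
eef_pos: [0.3254, 0.4869, 0.2504]
orientation: [3.141, 0.0, 3.106]
force: [0.6, -0.5, 0.1]
finger_gap: -0.0
time_s: 3.25
eef_pos: [0.4462, 0.3576, 0.2506]
orientation: [3.141, 0.0, 3.105]
force: [0.3, 0.2, 0.6]
finger_gap: 0.0001
```

```bash
python3 -m handwheel '[{"x":-0.0246,"y":-0.0256,"z":0,"wx":0,"wy":0,"wz":0,"gripper":-1},{"x":-0.0246,"y":-0.0256,"z":0,"wx":0,"wy":0,"wz":0,"gripper":-1},{"x":-0.0246,"y":-0.0256,"z":0,"wx":0,"wy":0,"wz":0,"gripper":-1},{"x":-0.0246,"y":-0.0256,"z":0,"wx":0,"wy":0,"wz":0,"gripper":-1},{"x":0,"y":0,"z":0.03,"wx":0,"wy":0,"wz":0,"gripper":-1}]'
python3 -m handwheel '[{"x":0,"y":0,"z":0.03,"wx":0,"wy":0,"wz":0,"gripper":-1},{"x":0,"y":0,"z":0.03,"wx":0,"wy":0,"wz":0,"gripper":-1},{"x":0,"y":0,"z":0.03,"wx":0,"wy":0,"wz":0,"gripper":-1},{"x":0,"y":0,"z":0.02,"wx":0,"wy":0,"wz":0,"gripper":-1},{"x":0,"y":0,"z":0,"wx":0,"wy":0,"wz":0,"gripper":-1}]'
python3 - <<'E'
from h import *
for n in ['scene','side']:
    overlay(get_image(n),(0.537,0.176,-0.03),f'pics/a_{n}.png')
cv2.imwrite('pics/a_w.png',get_image('wrist')['color'])
E
```

```text
time_s: 3.67
eef_pos: [0.551, 0.2454, 0.2274]
orientation: [3.139, 0.017, 3.092]
force: [2.0, -0.1, 0.7]
finger_gap: -0.0001
time_s: 4.08
eef_pos: [0.536, 0.2515, 0.1051]
orientation: [-3.136, -0.009, 3.106]
force: [-0.3, -0.3, -0.8]
finger_gap: 0.0005
```

View pics/a_scene.png

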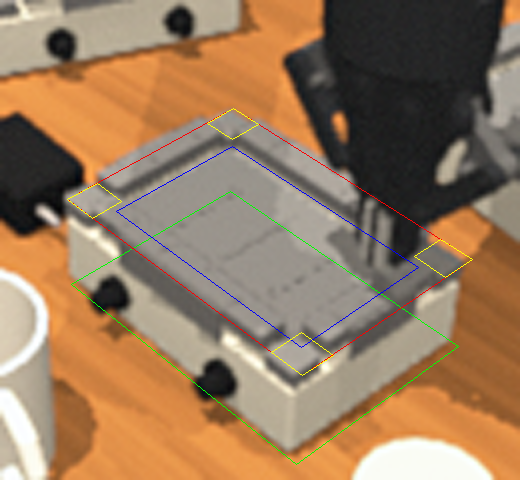

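View pics/a_side.png

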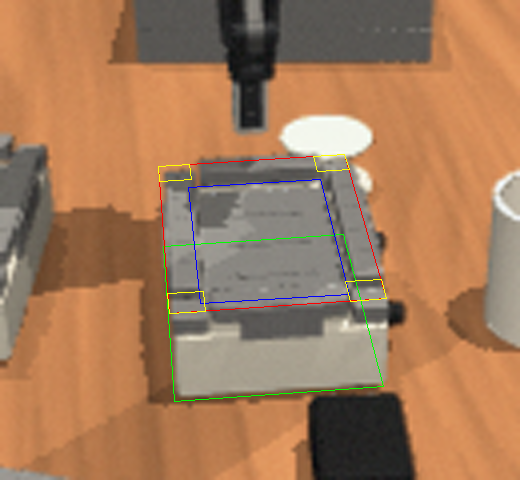

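View pics/a_w.png

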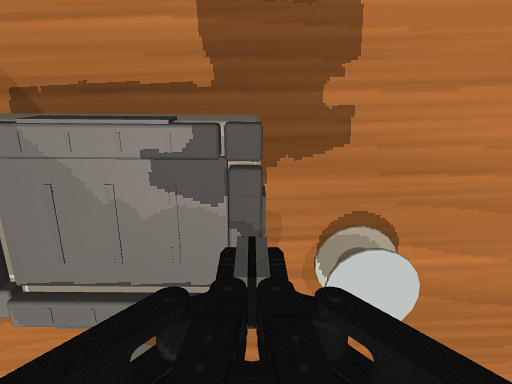

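```bash
python3 - <<'E'
from h import *
im=get_image('wrist'); c=im['color'].copy()
for pose,col in(((0.537,0.176,-0.03),(0,0,255)),):
  for sx in(1,-1):
   for sy in(1,-1):
    q=proj(im,boxpts(*pose,[[sx*a,sy*b,.06] for a,b in((.06,.085),(.04,.085),(.04,.065),(.06,.065))])).astype(int)
    cv2.polylines(c,[q.reshape(-1,1,2)],True,col,1)
s=observe();p=s['eef_pos'];print(p)
for z in(.086,.066):
    u=proj(im,[p[0],p[1],z])[0].astype(int);print(u);cv2.circle(c,tuple(map(int,u)),3,(0,255,0),1)
cv2.imwrite('pics/a_w2.png',c)
E
```

```text
[0.5415768  0.25405904 0.11228308]
[250 248]
[250 231]
```

View pics/a_w2.png

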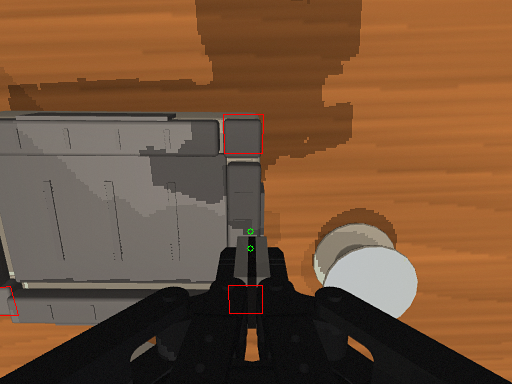

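```bash
python3 -m handwheel '[{"x":0,"y":-0.003,"z":0.008,"wx":0,"wy":0,"wz":0,"gripper":-1},{"x":0,"y":0,"z":0.008,"wx":0,"wy":0,"wz":0,"gripper":-1},{"x":0,"y":0,"z":0.006,"wx":0,"wy":0,"wz":0,"gripper":-1},{"x":0,"y":0,"z":0.004,"wx":0,"wy":0,"wz":0,"gripper":-1},{"x":0,"y":0,"z":0,"wx":0,"wy":0,"wz":0,"gripper":-1}]'
```

```text
time_s: 4.7
eef_pos: [0.5399, 0.2502, 0.0839]
orientation: [-3.141, -0.0, 3.108]
force: [-0.1, 0.1, -0.3]
finger_gap: -0.0001
```

```bash
python3 -m handwheel '[{"x":0,"y":0,"z":0.002,"wx":0,"wy":0,"wz":0,"gripper":-1},{"x":0,"y":0,"z":0,"wx":0,"wy":0,"wz":0,"gripper":-1}]'
python3 -m handwheel '[{"x":0,"y":0,"z":0.002,"wx":0,"wy":0,"wz":0,"gripper":-1},{"x":0,"y":0,"z":0,"wx":0,"wy":0,"wz":0,"gripper":-1}]'
python3 -m handwheel '[{"x":0,"y":0,"z":0.002,"wx":0,"wy":0,"wz":0,"gripper":-1},{"x":0,"y":0,"z":0,"wx":0,"wy":0,"wz":0,"gripper":-1}]'
```

```text
time_s: 4.87
eef_pos: [0.54, 0.2502, 0.0826]
orientation: [-3.141, -0.0, 3.108]
force: [-0.6, -1.3, 3.7]
finger_gap: -0.0001
time_s: 5.03
eef_pos: [0.54, 0.2503, 0.0809]
orientation: [3.142, -0.0, 3.108]
force: [-1.4, -0.8, 6.2]
finger_gap: 0.0
time_s: 5.2
eef_pos: [0.54, 0.2502, 0.0791]
orientation: [3.142, -0.0, 3.108]
force: [-2.3, -1.8, 6.8]
finger_gap: 0.0001
```

```bash
python3 -m handwheel '[{"x":0,"y":0,"z":0.002,"wx":0,"wy":0,"wz":0,"gripper":-1},{"x":0,"y":0,"z":0,"wx":0,"wy":0,"wz":0,"gripper":-1}]'
python3 -m handwheel '[{"x":0,"y":0,"z":0.002,"wx":0,"wy":0,"wz":0,"gripper":-1},{"x":0,"y":0,"z":0,"wx":0,"wy":0,"wz":0,"gripper":-1}]'
```

```text
time_s: 5.37
eef_pos: [0.5401, 0.2503, 0.079]
orientation: [3.141, -0.001, 3.107]
force: [-5.6, -3.8, 16.0]
finger_gap: 0.0001
time_s: 5.53
eef_pos: [0.5402, 0.2504, 0.0789]
orientation: [3.141, -0.002, 3.107]
force: [-9.5, -4.4, 26.2]
finger_gap: -0.0
```

```bash
python3 -m handwheel '[{"x":0,"y":0,"z":-0.015,"wx":0,"wy":0,"wz":0,"gripper":-1},{"x":0,"y":0,"z":-0.02,"wx":0,"wy":0,"wz":0,"gripper":-1},{"x":0.0175,"y":-0.025,"z":0,"wx":0,"wy":0,"wz":0,"gripper":-1},{"x":0.0175,"y":-0.025,"z":0,"wx":0,"wy":0,"wz":0,"gripper":-1},{"x":0.0175,"y":-0.025,"z":0,"wx":0,"wy":0,"wz":0,"gripper":-1}]'
python3 -m handwheel '[{"x":0,"y":0,"z":0.01,"wx":0,"wy":0,"wz":0,"gripper":-1},{"x":0,"y":0,"z":0.01,"wx":0,"wy":0,"wz":0,"gripper":-1},{"x":0,"y":0,"z":0,"wx":0,"wy":0,"wz":0,"gripper":-1}]'
```

```text
time_s: 5.95
eef_pos: [0.4846, 0.1769, 0.1095]
orientation: [3.141, 0.001, 3.109]
force: [-0.5, -1.5, -0.1]
finger_gap: -0.0004
time_s: 6.2
eef_pos: [0.4835, 0.177, 0.0873]
orientation: [-3.141, -0.003, 3.108]
force: [0.1, 0.3, -0.6]
finger_gap: -0.0001
```

```bash
python3 -m handwheel '[{"x":0,"y":0,"z":0.003,"wx":0,"wy":0,"wz":0,"gripper":-1},{"x":0,"y":0,"z":0,"wx":0,"wy":0,"wz":0,"gripper":-1}]'
python3 -m handwheel '[{"x":0,"y":0,"z":0.002,"wx":0,"wy":0,"wz":0,"gripper":-1},{"x":0,"y":0,"z":0.002,"wx":0,"wy":0,"wz":0,"gripper":-1},{"x":0,"y":0,"z":0,"wx":0,"wy":0,"wz":0,"gripper":-1}]'
python3 -m handwheel '[{"x":0,"y":0,"z":0.002,"wx":0,"wy":0,"wz":0,"gripper":-1},{"x":0,"y":0,"z":0.002,"wx":0,"wy":0,"wz":0,"gripper":-1},{"x":0,"y":0,"z":0,"wx":0,"wy":0,"wz":0,"gripper":-1}]'
```

```text
time_s: 6.37
eef_pos: [0.4853, 0.1784, 0.0858]
orientation: [3.141, -0.0, 3.109]
force: [0.7, -0.4, -0.9]
finger_gap: -0.0001
time_s: 6.62
eef_pos: [0.4859, 0.1784, 0.083]
orientation: [3.14, 0.001, 3.109]
force: [-0.6, -0.2, 3.6]
finger_gap: 0.0
time_s: 6.87
eef_pos: [0.4859, 0.1784, 0.0793]
orientation: [3.14, 0.001, 3.109]
force: [-1.5, 0.7, 4.9]
finger_gap: -0.0003
```

```bash
python3 -m handwheel '[{"x":0,"y":0,"z":0.002,"wx":0,"wy":0,"wz":0,"gripper":-1},{"x":0,"y":0,"z":0.001,"wx":0,"wy":0,"wz":0,"gripper":-1},{"x":0,"y":0,"z":0,"wx":0,"wy":0,"wz":0,"gripper":-1}]'
python3 - <<'E'
from h import *
overlay(get_image('side'),(0.534,0.176,-0.03),'pics/b_side.png')
E
```

```text
time_s: 7.12
eef_pos: [0.486, 0.1785, 0.0789]
orientation: [3.14, -0.0, 3.108]
force: [-7.3, -1.2, 23.7]
finger_gap: 0.0002
```

View pics/b_side.png

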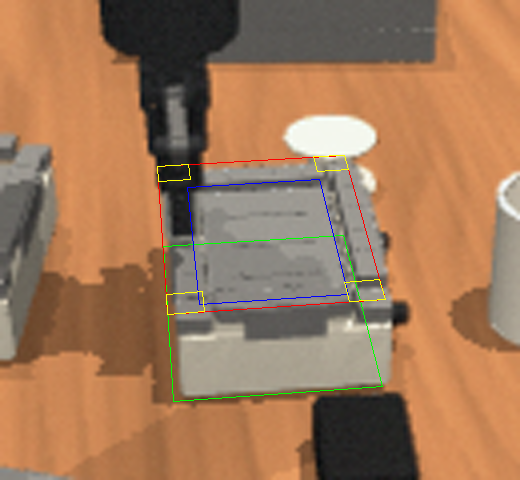

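```bash
python3 -m handwheel '[{"x":0,"y":0,"z":-0.015,"wx":0,"wy":0,"wz":0,"gripper":-1},{"x":0,"y":0,"z":-0.02,"wx":0,"wy":0,"wz":0,"gripper":-1},{"x":-0.017,"y":-0.025,"z":0,"wx":0,"wy":0,"wz":0,"gripper":-1},{"x":-0.017,"y":-0.025,"z":0,"wx":0,"wy":0,"wz":0,"gripper":-1},{"x":-0.017,"y":-0.025,"z":0,"wx":0,"wy":0,"wz":0,"gripper":-1}]'
python3 -m handwheel '[{"x":0,"y":0,"z":0.01,"wx":0,"wy":0,"wz":0,"gripper":-1},{"x":0,"y":0,"z":0.012,"wx":0,"wy":0,"wz":0,"gripper":-1},{"x":0,"y":0,"z":0,"wx":0,"wy":0,"wz":0,"gripper":-1}]'
python3 -m handwheel '[{"x":0,"y":0,"z":0.002,"wx":0,"wy":0,"wz":0,"gripper":-1},{"x":0,"y":0,"z":0.002,"wx":0,"wy":0,"wz":0,"gripper":-1},{"x":0,"y":0,"z":0,"wx":0,"wy":0,"wz":0,"gripper":-1}]'
```

```text
time_s: 7.58
eef_pos: [0.5347, 0.101, 0.1111]
orientation: [3.141, 0.002, 3.111]
force: [1.4, 0.7, 0.5]
finger_gap: 0.0002
time_s: 7.83
eef_pos: [0.5313, 0.1006, 0.0856]
orientation: [-3.141, -0.005, 3.108]
force: [0.1, 0.5, -0.6]
finger_gap: 0.0002
time_s: 8.08
eef_pos: [0.5327, 0.102, 0.0842]
orientation: [3.141, -0.001, 3.11]
force: [-0.5, -0.4, 0.3]
finger_gap: -0.0
```

```bash
python3 -m handwheel '[{"x":0,"y":0,"z":0.002,"wx":0,"wy":0,"wz":0,"gripper":-1},{"x":0,"y":0,"z":0.002,"wx":0,"wy":0,"wz":0,"gripper":-1},{"x":0,"y":0,"z":0,"wx":0,"wy":0,"wz":0,"gripper":-1}]'
```

```text
time_s: 8.33
eef_pos: [0.5331, 0.102, 0.081]
orientation: [3.14, -0.0, 3.11]
force: [-2.3, 1.3, 4.2]
finger_gap: -0.0001
```

```bash
python3 -m handwheel '[{"x":0,"y":0,"z":0.002,"wx":0,"wy":0,"wz":0,"gripper":-1},{"x":0,"y":0,"z":0.002,"wx":0,"wy":0,"wz":0,"gripper":-1},{"x":0,"y":0,"z":0.001,"wx":0,"wy":0,"wz":0,"gripper":-1},{"x":0,"y":0,"z":0,"wx":0,"wy":0,"wz":0,"gripper":-1}]'
```

```text
time_s: 8.67
eef_pos: [0.5332, 0.102, 0.0789]
orientation: [3.139, -0.002, 3.109]
force: [-9.0, -0.7, 24.1]
finger_gap: 0.0001
```

```bash
python3 -m handwheel '[{"x":0,"y":0,"z":-0.015,"wx":0,"wy":0,"wz":0,"gripper":-1},{"x":0,"y":0,"z":-0.02,"wx":0,"wy":0,"wz":0,"gripper":-1},{"x":-0.016,"y":0.025,"z":0,"wx":0,"wy":0,"wz":0,"gripper":-1},{"x":-0.016,"y":0.025,"z":0,"wx":0,"wy":0,"wz":0,"gripper":-1},{"x":-0.016,"y":0.025,"z":0,"wx":0,"wy":0,"wz":0,"gripper":-1}]'
python3 -m handwheel '[{"x":0,"y":0,"z":0.01,"wx":0,"wy":0,"wz":0,"gripper":-1},{"x":0,"y":0,"z":0.01,"wx":0,"wy":0,"wz":0,"gripper":-1},{"x":0,"y":0,"z":0,"wx":0,"wy":0,"wz":0,"gripper":-1}]'
python3 -m handwheel '[{"x":0,"y":0,"z":0.002,"wx":0,"wy":0,"wz":0,"gripper":-1},{"x":0,"y":0,"z":0.002,"wx":0,"wy":0,"wz":0,"gripper":-1},{"x":0,"y":0,"z":0,"wx":0,"wy":0,"wz":0,"gripper":-1}]'
```

```text
time_s: 9.08
eef_pos: [0.5846, 0.1752, 0.1112]
orientation: [3.14, 0.002, 3.108]
force: [0.5, 0.4, 0.9]
finger_gap: 0.0
time_s: 9.33
eef_pos: [0.5813, 0.1735, 0.0875]
orientation: [-3.139, -0.005, 3.109]
force: [-0.4, -0.8, -0.3]
finger_gap: -0.0001
time_s: 9.58
eef_pos: [0.5833, 0.1723, 0.0864]
orientation: [-3.141, -0.001, 3.106]
force: [0.3, -0.1, -0.3]
finger_gap: -0.0003
```

```bash
python3 -m handwheel '[{"x":0,"y":0,"z":0.002,"wx":0,"wy":0,"wz":0,"gripper":-1},{"x":0,"y":0,"z":0.002,"wx":0,"wy":0,"wz":0,"gripper":-1},{"x":0,"y":0,"z":0,"wx":0,"wy":0,"wz":0,"gripper":-1}]'
```

```text
time_s: 9.83
eef_pos: [0.5837, 0.1724, 0.0832]
orientation: [-3.141, -0.001, 3.106]
force: [-2.2, -0.6, 5.7]
finger_gap: -0.0001
```

```bash
python3 -m handwheel '[{"x":0,"y":0,"z":0.002,"wx":0,"wy":0,"wz":0,"gripper":-1},{"x":0,"y":0,"z":0.002,"wx":0,"wy":0,"wz":0,"gripper":-1},{"x":0,"y":0,"z":0.002,"wx":0,"wy":0,"wz":0,"gripper":-1},{"x":0,"y":0,"z":0,"wx":0,"wy":0,"wz":0,"gripper":-1}]'
```

```text
time_s: 10.17
eef_pos: [0.5841, 0.1724, 0.079]
orientation: [-3.142, -0.001, 3.106]
force: [-6.3, -1.7, 14.5]
finger_gap: 0.0001
```

```bash
python3 -m handwheel '[{"x":0,"y":0,"z":0.002,"wx":0,"wy":0,"wz":0,"gripper":-1},{"x":0,"y":0,"z":0,"wx":0,"wy":0,"wz":0,"gripper":-1}]'
python3 -m handwheel '[{"x":0,"y":0,"z":-0.015,"wx":0,"wy":0,"wz":0,"gripper":-1},{"x":0,"y":0,"z":-0.03,"wx":0,"wy":0,"wz":0,"gripper":-1},{"x":0,"y":0,"z":-0.04,"wx":0,"wy":0,"wz":0,"gripper":-1},{"x":0.03,"y":0,"z":-0.03,"wx":0,"wy":0,"wz":0,"gripper":-1},{"x":0.03,"y":0,"z":-0.03,"wx":0,"wy":0,"wz":0,"gripper":-1}]'
python3 -m handwheel '[{"x":0.035,"y":0,"z":0,"wx":0,"wy":0,"wz":0,"gripper":-1},{"x":0.035,"y":0,"z":0,"wx":0,"wy":0,"wz":0,"gripper":-1},{"x":0.03,"y":0,"z":0,"wx":0,"wy":0,"wz":0,"gripper":-1},{"x":0,"y":0,"z":0,"wx":0,"wy":0,"wz":0,"gripper":-1}]'
python3 - <<'E'
from h import *
for n in ['scene','side']:
    overlay(get_image(n),(0.536,0.176,-0.03),f'pics/c_{n}.png')
cv2.imwrite('pics/c_w.png',get_image('wrist')['color'])
E
```

```text
time_s: 10.33
eef_pos: [0.5856, 0.1724, 0.0788]
orientation: [3.141, 0.002, 3.106]
force: [-7.1, -3.0, 21.2]
finger_gap: 0.0002
time_s: 10.75
eef_pos: [0.5263, 0.1746, 0.2204]
orientation: [3.141, 0.004, 3.104]
force: [-0.2, 0.9, 0.0]
finger_gap: -0.0003
time_s: 11.08
eef_pos: [0.4183, 0.1784, 0.2168]
orientation: [-3.141, -0.006, 3.111]
force: [-1.1, -0.7, 0.1]
finger_gap: -0.0
```

View pics/c_scene.png

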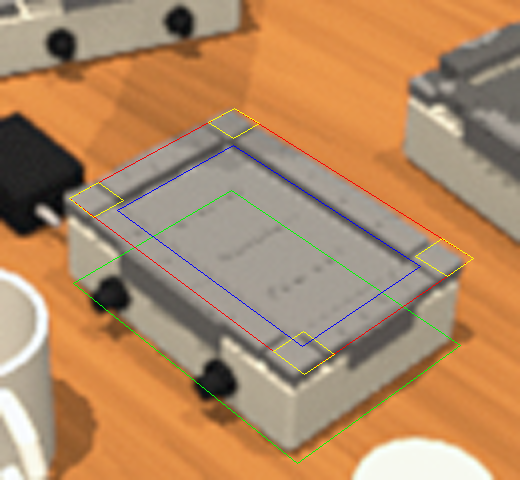

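View pics/c_side.png

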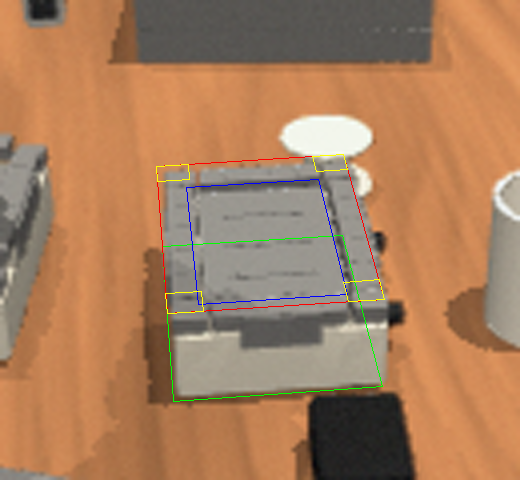

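View pics/c_w.png

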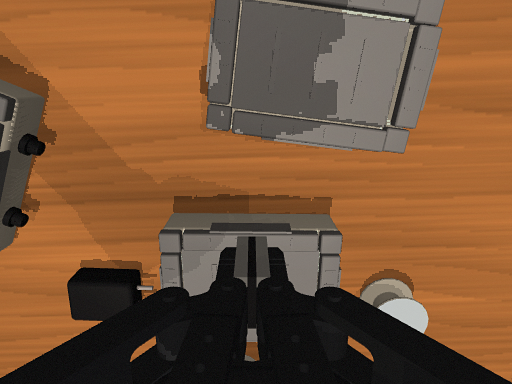

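The scene and side crops show all four strips flush with the corners: the rim is continuous, with the corners at scene-crop (233,123), (97,199), (303,353) and (444,258). The box is where it started, the visible parts of the mug, spool and adapter have not shifted, and the gripper is clear.

```bash
python3 - <<'E'
from workcell import *
print(job_done())
E
```

```text
the job is handed in; nothing more can be done
None
```

All four snap strips of the farthest box, at about (0.535, 0.176), are pressed home. I pressed left, front, right, then back with the closed fingertips, then raised the arm clear and handed the job in at about 11 s.

- **Strips:** Every press came to a hard stop at TCP z of about 0.079 m, which puts the fingertips at about 0.060 m, level with the rim corners. The upward force rose from 4–7 N while a strip was moving to 21–26 N at the stop. The final scene and side pictures show all four strips flush with the corners.
- **Box and bystanders:** The final pictures show the box where it was. The spool, mug and adapter look undisturbed where they show, judged by eye rather than re-measured.
- **Disagreement:** My box outline sat 2–3 mm off the picture, the scene and side cameras differing slightly. That was too small to matter for the presses.
- **Unconfirmed:** `job_done()` gave no verdict, so the result rests on these checks.

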